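Fit the crank of the ice cream maker and wind the dasher half round

ROBOT

A 7-joint arm with a two-finger parallel gripper is mounted at the origin on a cart in front of the work surface, level with it; the furniture and walls round the work are solid. World frame = base frame: x ahead of the robot, y to its left, z up, the work surface at z = 0. Lengths are in m, angles in rad, forces in N, time in s.
With the tool pointing down it reaches from about 0.425 to 0.875 m from the base axis. Payload 4.7 kg.
Tool frame: the origin (TCP) lies at the very end of the fingers, on their centre line; the grasp point (between the pads) lies 19 mm behind it; z points along the fingers, y is the line along which they close (so a half turn about z gives the same grasp; the last joint's range is limited). The gripper opens to 87 mm and grips with 3 to 60 N. Pads are 19 mm wide; open, the fingers measure 117 mm over their backs; the gripper's body (75 mm by 190 mm) begins 51 mm behind the grasp point.
Start: joints at [-1.167, 0.321, -0.07, 1.45, 0.023, 1.371, -0.057], TCP at [0.247, 0.601, 0.189] pointing down, gripper open.
Joint ranges: [-2.86, 2.86], [-0.3, 2.09], [-1.38, 1.24], [0.06, 2.45], [-1.56, 4.7], [0.09, 2.05], [-2.69, 2.69]. Speed limits (rad/s): [2.57, 2.57, 3.14, 3.14, 3.14, 3.14, 3.14].

INTERFACE

Orientations are given as a 3x3 rotation matrix whose columns are the frame's x, y, z axes.
In Python, from station import bot gives the robot as it stands.
- The arm moves only by the tool send_rows, never from a script. Its argument "commands" is a list of rows, each a list of 2 entries, a list of its own where there are three numbers: the shift along the tool's x, y, z in mm, then the turn, a rotation vector about the tool's x, y, z in degrees. In form: [[[tx, ty, tz], [wx, wy, wz]], ...]. A call has exactly 10 rows; each row shifts and turns the commanded pose from where the row before left it, along the tool's axes as they then stand; what a row does not reach is not made up. A row lasts 1/8 s, in which the tool goes at most 62.5 mm and 10.7 degrees, less where a joint would pass 70% of its speed; a pose out of reach is approached as far as the arm can. A call with a gripper value outside its range is refused whole. "fingers" is the finger opening in mm, from 0 to 87, set as the call begins (left out, the last holds). The fingers move at their own pace and stop on an object; "force" is the grip in N (left out, the last holds). Time passes only in rows, so rows that do not move let the fingers close, or fill a call up. It gives the time, the measured TCP pose, the force, the opening and the grip force at its end, in the units of the state.
- bot.get_state(): the state, without advancing time (a new reading comes with each control period).
- bot.capture(name): name is "scene" or "top" or "wrist"; returns a dict with "pixels" (420x560x3 uint8, red, green, blue), "fx", "fy", "cx", "cy" (pixels), "D" ([k1, k2, p1, p2, k3] as OpenCV has them; the pictures are not rectified), "pose" (4x4, takes a point from camera to world coordinates); the wrist camera has in their place "tool_from_camera" (4x4, takes a point from camera to tool coordinates, whose origin is the TCP and whose axes are the flange's). Camera axes: x right, y up, looking along -z (the intrinsics and any distortion apply to the point x, -y, -z); pixel columns grow to the right and rows downward; lengths in m; the calibration is good to about 2 mm. A picture is of the moment at which its call begins: read the wrist's pose just before it. There is no depth.
- bot.sign_off(): hands the job in; it is judged then, once.
The state is a dict: "clock": time; "joint_positions": joint angles; "qd": joint speeds; "joint_torque": joint torques, N m; "ee_pos": TCP position; "orientation": TCP orientation; "wrist_force": force on the tool from outside, world axes, zero at the start; "torque": the same for the moment, N m; "gripper_width": finger opening in m; "gripper_force": force on a finger pad.
Only numpy, scipy, OpenCV 4.12 (cv2) and the standard library are available. Lean on these libraries where they do the work, as an engineer would, in place of code of your own. Each camera call takes 0.05 s, during which the arm holds its last target. There are 200 camera calls.

TASK

Fit the loose crank onto the square shaft on top of the ice cream maker, fully home on its shoulder and without forcing it. Then turn the crank clockwise, seen from above, through half a turn, so that the two-bladed dasher inside wipes the whole wall once, and let go with the crank still fully seated. Leave the jug, the bowl and the mandarins where they are.

Things in the scene. Friction and masses are not known exactly. Their poses are not given: they have to be found in the camera images.
- crank: the loose white plastic crank, about 0.18 kg, balanced upright on its hub, knob up. Hub: block 40 x 40 mm, 42 mm high (46 with its low dome), flat sides along the crank's x and y. A flat arm (18 mm wide, 26 to 42 mm above the underside) leads along +x to a black upright knob, axis 80 mm from the hub's. Origin: centre of the hub's underside, on the bore's axis; z up
- crank_bore (a point): mouth of the crank's square bore, at the crank's origin with the crank's axes. The bore is 22 x 22 mm and 32 mm deep, open at the underside, closed on top; its sides are parallel to the hub's sides
- knob_mid (a point): middle of the crank's knob: 80 mm along the crank's +x from the hub's axis, 64 mm above the underside. The knob is a barrel 23 to 26 mm across, from 44 to 83 mm above the underside; it spins freely on its pin, so a gripper holding it need not turn
- ice_maker: the ice cream maker: white round tub 182 mm across (lid 186), standing fast on the table. Origin: centre of its underside, z up along the shaft's axis. The lid rises to 141 mm in the middle; a grey-capped pour port (radius 20 mm, top at 142 mm) lies 65 mm along its -x; lugs reach 108 mm to either side along its y
- shaft_seat (a point): on the shaft's axis at the round shoulder (48 mm across, 148 mm above the table) where the crank's underside rests when fully home. This frame is the tub's: it does not show the way the shaft points. The grey shaft on the shoulder is 20 x 20 mm square for 26 mm; the way its sides point differs each time and is not measured, it must be seen or felt
- shaft_tip (a point): top of the shaft, 31 mm above the shoulder: its last 5 mm are a round pilot 18 mm across. With the pilot in the bore but the sides not aligned, the crank stands 26 mm above the shoulder; it goes down when the sides agree to about 6 degrees (any of the four ways)
- dasher (a joint): how far the dasher and its shaft have turned clockwise, seen from above, since the start, rad: 0 at the start whichever way the shaft points. No end stop within three turns; steady drag of about 0.12 N m, stays where it is left. The seated crank has about 6 degrees of play on the shaft each way
- jug: white sauce jug with a spoon standing in it, 88 x 140 x 72 mm over all, loose bystander; origin at its underside, within its outline
- bowl: stoneware bowl, 129 mm across and 63 mm high, loose bystander, origin at the centre of its underside
- mandarin_a: mandarin 62 mm across, 51 mm high, loose bystander, origin at the centre of its underside
- mandarin_b: mandarin 57 mm across, 46 mm high, loose bystander, origin at the centre of its underside
Not all that is in view belongs to the job. Several things have the shape of the ice_maker; the one meant has the colours described above.

How it is judged:
By the outcome, as a careful person would: the job done as asked, in the order asked, and still so for the second after the job is handed in, with the robot touching nothing.
It also fails if it takes over 72 s, if anything falls off the work surface, if the arm or the gripper's body presses on something with over 40 N, if the wrist force passes 120 N, or if a joint passes its speed limit or range.

## Working session

There is one attempt and no reset: what is moved stays moved. The work goes in short steps, Python scripts to look and compute and a tool call to move; the robot and the scene stay as the last step left them, time stands still between calls to the robot, and variables do not carry over. Pictures are saved under pics/ and viewed, at most 10 in all, crops included, and the job is handed in when it is done.

Besides the shell and the picture viewer there is one more tool, called after "Emit:" by a JSON object that holds its "fn" and its "kwargs". send_rows: Moves the arm, as the interface text tells. Its arguments: {"type":"object","properties":{"commands":{"type":"array","items":{"type":"array"}},"fingers":{"type":"number"},"force":{"type":"number"}},"required":["commands"]}

```bash
mkdir -p pics
cat > h.py <<'E'
import numpy as np, cv2
from station import bot
def cap(n,f=None):
    s=bot.get_state(); c=bot.capture(n)
    if n=='wrist':
        T=np.eye(4);T[:3,:3]=np.array(s['orientation']);T[:3,3]=s['ee_pos']
        c['pose']=T@np.array(c['tool_from_camera'])
    c['pose']=np.array(c['pose'])
    if f: cv2.imwrite('pics/'+f,c['pixels'][...,::-1])
    return c
def K(c): return np.array([[c['fx'],0,c['cx']],[0,c['fy'],c['cy']],[0,0,1.]]),np.array(c['D'],float)
def ray(c,uv):
    k,D=K(c); p=cv2.undistortPoints(np.array(uv,float).reshape(-1,1,2),k,D).reshape(-1,2)
    d=np.c_[p[:,0],-p[:,1],-np.ones(len(p))]@c['pose'][:3,:3].T
    return c['pose'][:3,3],d/np.linalg.norm(d,axis=1)[:,None]
def onz(c,uv,z):
    o,d=ray(c,uv); return o+d*((z-o[2])/d[:,2])[:,None]
def proj(c,P):
    k,D=K(c); q=(np.atleast_2d(P)-c['pose'][:3,3])@c['pose'][:3,:3]; q=q*[1,-1,-1]
    return cv2.projectPoints(q,np.zeros(3),np.zeros(3),k,D)[0].reshape(-1,2)
def tri(rays):
    A=0;b=0
    for o,d in rays:
        d=d.reshape(3);M=np.eye(3)-np.outer(d,d);A=A+M;b=b+M@o
    x=np.linalg.solve(A,b); return x,[np.linalg.norm((np.eye(3)-np.outer(d.reshape(3),d.reshape(3)))@(x-o))*1e3 for o,d in rays]
E
python3 - <<'E'
from h import *
a=cap('scene');b=cap('top');w=cap('wrist')
cv2.imwrite('pics/a.png',np.r_[a['pixels'],][...,::-1]);cv2.imwrite('pics/b.png',b['pixels'][...,::-1]);cv2.imwrite('pics/w.png',w['pixels'][...,::-1])
for c in(a,b,w):print(c['pose'].round(3).tolist(),c['fx'])
print(bot.get_state())
E
```

```text
[[-0.896, 0.221, -0.385, 0.056], [-0.443, -0.487, 0.752, 1.104], [-0.021, 0.845, 0.535, 0.708], [0.0, 0.0, 0.0, 1.0]] 452.67563715413075
[[0.017, 0.997, -0.08, 0.385], [-1.0, 0.017, -0.004, 0.262], [-0.002, 0.08, 0.997, 1.174], [0.0, 0.0, 0.0, 1.0]] 491.7614712070755
[[0.38, -0.891, -0.25, 0.178], [0.925, 0.365, 0.106, 0.629], [-0.003, -0.272, 0.962, 0.384], [0.0, 0.0, 0.0, 1.0]] 298.0230623374632
{'clock': 0.15, 'joint_positions': array([-1.16690821,  0.32162263, -0.07009412,  1.45141104,  0.02260742,
        1.37077814, -0.05688441]), 'qd': array([-0.00045611, -0.00190086,  0.00015903, -0.00280953, -0.00045884,
       -0.00306288,  0.00092758]), 'joint_torque': array([ 3.76461940e-04, -4.91794860e+01, -4.04220410e-01, -3.12880504e+01,
       -6.38452219e-02,  4.04324604e-02,  1.12725677e-04]), 'ee_pos': array([0.24686076, 0.600795  , 0.18832424]), 'orientation': array([[-9.25008878e-01,  3.79945212e-01, -4.59271854e-04],
       [ 3.79945479e-01,  9.25007888e-01, -1.35690043e-03],
       [-9.07177337e-05, -1.42964321e-03, -9.99998974e-01]]), 'wrist_force': array([-0.53313528, -0.24415333, -1.03453439]), 'torque': array([-0.00612226,  0.04897087,  0.02090496]), 'gripper_force': 0.0, 'gripper_width': 0.08713984496485734}
```

View pics/a.png

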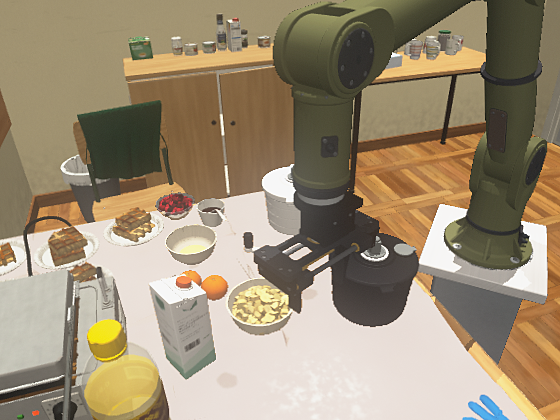

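View pics/b.png

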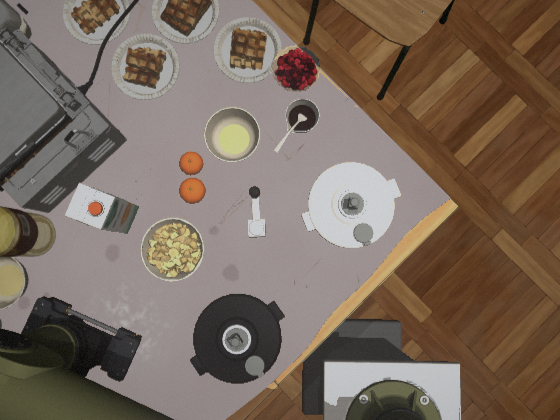

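The scene view shows the white maker partly hidden behind the arm, and the knob at about (248,240). The top view shows the white maker's shaft at about (352,204), the crank hub at (256,228), the knob at (254,192), and a black decoy at (237,340). I'll take enlarged crops and rough positions next.

Run:
```python
from h import *
b=cap('top')
for n,p,z in[('hub',(256.5,228),.046),('knob',(254,192),.083),('shaft',(352,204),.179),('lid',(352,205),.12),('port',(363,233),.142),('jug',(302,116),.05),('mand',(191,190),.04),('bowl',(232,134),.06)]:
    print(n,onz(b,p,z).round(4))
I=b['pixels'][...,::-1]
A=cv2.resize(I[180:245,215:295],(400,325),interpolation=cv2.INTER_CUBIC)
B=cv2.resize(I[180:230,322:382],(390,325),interpolation=cv2.INTER_CUBIC)
cv2.imwrite('pics/c.png',np.c_[A,B])
```

```text
hub [[0.4549 0.3206 0.046 ]]
knob [[0.5331 0.326  0.083 ]]
shaft [[0.4988 0.1205 0.179 ]]
lid [[0.5034 0.1121 0.12  ]]
port [[0.4422 0.0919 0.142 ]]
jug [[0.7179 0.2198 0.05  ]]
mand [[0.5412 0.475  0.04  ]]
bowl [[0.67   0.3809 0.06  ]]Traceback (most recent call last):
  File "<stdin>", line 8, in <module>
    res = self.concatenate(tuple(objs), axis=axis)
ValueError: all the input array dimensions except for the concatenation axis must match exactly, but along dimension 1, the array at index 0 has size 400 and the array at index 1 has size 390
```

Run:
```python
from h import *
b=cap('top')
I=b['pixels'][...,::-1]
A=cv2.resize(I[180:245,215:275],(360,390),interpolation=cv2.INTER_CUBIC)
B=cv2.resize(I[174:234,322:382],(390,390),interpolation=cv2.INTER_CUBIC)
cv2.imwrite('pics/c.png',np.hstack([A,B]))
w=cap('wrist');print(np.array(w['tool_from_camera']).round(4).tolist())
```

```text
[[0.0003, 0.9624, 0.2717, 0.0747], [1.0, -0.0005, 0.001, -0.0008], [0.0011, 0.2717, -0.9624, -0.1959], [0.0, 0.0, 0.0, 1.0]]
```

View pics/c.png

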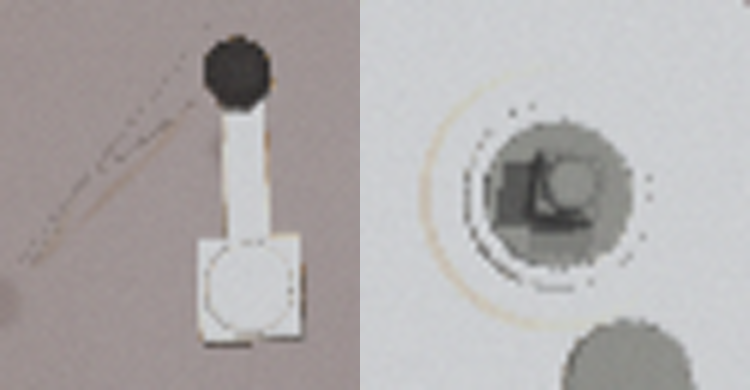

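The left crop shows the crank arm pointing up in the image, which is roughly world +x. The right crop shows the pilot at about px (355,202), and the shaft is roughly aligned with the image. I'll move the wrist camera to where it sees both.

```bash
cat >> h.py <<'E'
def plan(p,yaw=None):  # yaw of tool y, deg; prints translation in current tool frame (mm), then z turn
    s=bot.get_state();R=np.array(s['orientation']);d=(np.array(p)-s['ee_pos'])*1e3
    print('tool mm',(R.T@d).round(1),'tooly yaw',np.degrees(np.arctan2(R[1,1],R[0,1])).round(2),'q7',s['joint_positions'][6].round(3),'F',s['wrist_force'].round(2),'w',round(s['gripper_width'],4),'t',s['clock'])
    if yaw is not None: 
        c,S=np.cos(np.radians(yaw)),np.sin(np.radians(yaw)); Rt=np.array([[-0+S*-1,c,0],[c,S,0],[0,0,-1.]])
        from scipy.spatial.transform import Rotation as Q
        print('rotvec deg',np.degrees(Q.from_matrix(R.T@Rt).as_rotvec()).round(2), 'tool mm after turn',(Rt.T@d).round(1))
E
python3 -c "
from h import *
plan([.53,.22,.25],94)"
```

```text
tool mm [-406.6 -244.9  -61. ] tooly yaw 67.67 q7 -0.057 F [-0.07  0.64 -0.13] w 0.087 t 0.3
rotvec deg [ -0.04  -0.   -26.33] tool mm after turn [-255.8 -399.8  -61.2]
```

Emit:
{"fn": "send_rows", "kwargs": {"commands": [[[0,0,-60],[0,0,0]],[[-50,-30,0],[0,0,0]],[[-50,-30,0],[0,0,0]],[[-50,-30,0],[0,0,0]],[[-50,-30,0],[0,0,0]],[[-50,-30,0],[0,0,0]],[[-50,-30,0],[0,0,0]],[[-50,-30,0],[0,0,0]],[[-50,-30,0],[0,0,0]],[[0,0,0],[0,0,0]]]}}

```text
clock: 1.55
ee_pos: [0.529, 0.2208, 0.2493]
orientation: [[-0.921, 0.39, 0.002], [0.39, 0.921, -0.002], [-0.002, -0.002, -1.0]]
wrist_force: [-0.2, 0.1, -0.1]
gripper_width: 0.0869
gripper_force: 0.0
```

Emit:
{"fn": "send_rows", "kwargs": {"commands": [[[0,0,0],[0,0,-9]],[[0,0,0],[0,0,-9]],[[0,0,0],[0,0,-8]],[[0,0,0],[0,0,0]],[[0,0,0],[0,0,0]],[[0,0,0],[0,0,0]],[[0,0,0],[0,0,0]],[[0,0,0],[0,0,0]],[[0,0,0],[0,0,0]],[[0,0,0],[0,0,0]]]}}

```text
clock: 2.8
ee_pos: [0.5258, 0.2272, 0.2492]
orientation: [[-0.998, -0.064, 0.0], [-0.064, 0.998, 0.0], [-0.0, 0.0, -1.0]]
wrist_force: [0.6, -0.4, -0.4]
gripper_width: 0.0871
gripper_force: 0.0
```

Run:
```python
from h import *
plan([.53,.22,.25],94)
w=cap('wrist','w2.png')
import pickle;pickle.dump(w,open('w2.pkl','wb'))
print(proj(w,[[.455,.32,.046],[.533,.326,.083],[.498,.118,.179],[.5,.118,.148]]).round(1))
```

```text
tool mm [-3.7 -7.5 -0.8] tooly yaw 93.66 q7 1.204 F [ 0.56 -0.43 -0.36] w 0.0871 t 2.8
rotvec deg [ 0.    0.   -0.34] tool mm after turn [-3.7 -7.5 -0.8]
[[355.5 132.8]
 [359.4 197.7]
 [162.7 171.1]
 [174.5 168.3]]
```

View pics/w2.png

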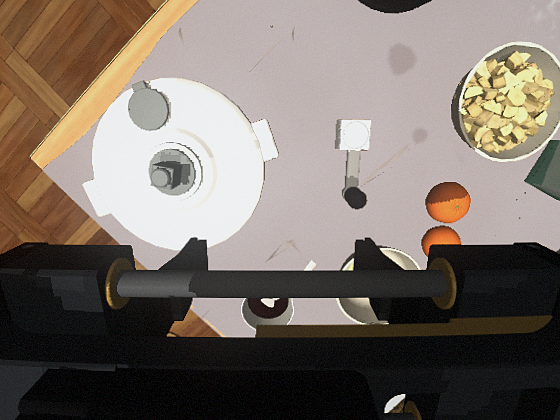

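The wrist view shows the hub at about (353,134), the knob at (355,197), the maker's shoulder at (175,170) and the pilot at (162,175). Next I'll triangulate and take enlarged crops.

Run:
```python
from h import *
import pickle
w=pickle.load(open('w2.pkl','rb'));b=cap('top')
def comp(c,roi,f,k=0):
    x0,y0,x1,y1=roi;I=c['pixels'][y0:y1,x0:x1].astype(int);m=f(I).astype(np.uint8)
    if k:m=cv2.morphologyEx(m,cv2.MORPH_OPEN,np.ones((k,k),np.uint8))
    cs=cv2.findContours(m,0,2)[0];q=max(cs,key=cv2.contourArea)
    return q,(x0,y0)
white=lambda I:I.min(2)>205
dark=lambda I:I.max(2)<75
out={}
for n,c,rh,rk,k in(('w',w,(325,110,385,185),(335,175,380,215),15),('t',b,(240,215,272,245),(240,180,270,202),9)):
    q,o=comp(c,rh,white,k);r=cv2.minAreaRect(q);hc=np.array(r[0])+o;print(n,'hub',hc.round(1),r[1],r[2])
    q,o=comp(c,rk,dark);(e,rad)=cv2.minEnclosingCircle(q);kc=np.array(e)+o;print(n,'knob',kc.round(1),rad)
    out[n]=(hc,kc)
for i,nm in enumerate(('hub','knob')):
    print(nm,tri([ray(w,out['w'][i]),ray(b,out['t'][i])]))
I=w['pixels'][...,::-1]
A=cv2.resize(I[140:205,140:205],(520,520),interpolation=cv2.INTER_CUBIC)
B=cv2.resize(I[110:215,330:380],(250,525),interpolation=cv2.INTER_CUBIC)[:520]
cv2.imwrite('pics/d.png',np.hstack([A,B]))
```

```text
w hub [354.  134.5] (29.0, 26.0) 90.0
w knob [355.1 197.1] 11.533424377441406
t hub [256.5 227. ] (12.0, 11.0) 90.0
t knob [257.5 189.5] 14.916534423828125
hub (array([0.45773328, 0.32125019, 0.03411999]), [np.float64(0.22104503484904278), np.float64(0.22104503484911303)])
knob (array([0.53571841, 0.31939991, 0.08312056]), [np.float64(3.3135154396497275), np.float64(3.313515439649745)])
```

View pics/d.png

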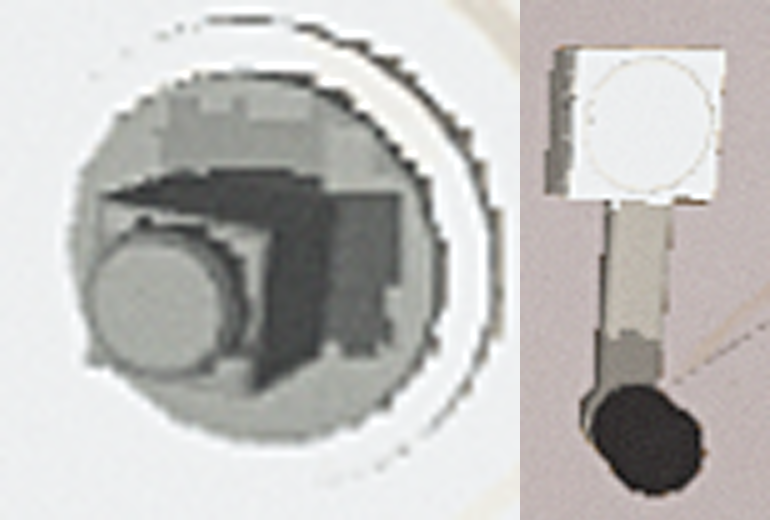

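The left crop shows the shaft's square top with corners at about (103,195), (272,228), (250,388) and (85,360), turned a little. The right crop shows the hub top with corners at about (575,47), (725,47), (718,203) and (570,200).

Run:
```python
from h import *
import pickle
w=pickle.load(open('w2.pkl','rb'));b=cap('top')
def quad(c,pts,off,sc,z,n):
    P=onz(c,(np.array(pts,float)+.5)/sc-.5+off,z); e=np.roll(P,-1,0)-P
    print(n,P.mean(0).round(4),'len',(np.linalg.norm(e,axis=1)*1e3).round(1),'ang',(np.degrees(np.arctan2(e[:,1],e[:,0]))).round(1))
    return P
quad(w,[(103,195),(272,228),(250,388),(85,360)],(140,140),8,.174,'shaft w')
quad(w,[(55,47),(205,47),(198,203),(50,200)],(330,110),5,.042,'hub w')
quad(b,[(197,238),(300,233),(303,338),(203,343)],(215,180),6,.042,'hub t')
r=lambda c,p,off,sc:ray(c,(np.array(p)+.5)/sc-.5+np.array(off))
print('hubtop',tri([r(w,(127,124.),(330,110),5),r(b,(250.5,288.),(215,180),6)]))
print('pilot',tri([r(w,(155,302),(140,140),8),r(b,(214,184),(322,174),6.5)]))
print('shoulder',tri([r(w,(254,257),(140,140),8),r(b,(198,195),(322,174),6.5)]))
print('knobtop t on .083',onz(b,(254.4,192),.083),'lid port t',onz(b,(363,233),.142))
```

```text
shaft w [0.5038 0.115  0.174 ] len [19.7 19.2 19.5 19.7] ang [ 82.3  -9.5 -96.3 171. ]
hub w [0.4575 0.3207 0.042 ] len [39.4 40.4 39.9 39.5] ang [  94.1    5.3  -87.2 -175.4]
hub t [0.4561 0.3212 0.042 ] len [39.7 40.4 38.4 40.5] ang [ -86.3 -177.3   93.8    4.5]
hubtop (array([0.45681031, 0.32159627, 0.03745062]), [np.float64(0.4460109272404289), np.float64(0.4460109272403648)])
pilot (array([0.50281729, 0.11619289, 0.18377764]), [np.float64(0.19264514441102948), np.float64(0.19264514441082728)])
shoulder (array([0.50251719, 0.116891  , 0.15411434]), [np.float64(0.0006230085009394024), np.float64(0.000623008500909336)])
knobtop t on .083 [[0.53311616 0.32506007 0.083     ]] lid port t [[0.44217099 0.09185375 0.142     ]]
```

```bash
python3 -c "
from h import *
plan([.457,.321,.012],94)"
```

```text
tool mm [ 62.7  98.  237.2] tooly yaw 93.66 q7 1.204 F [-0.08 -0.45  0.25] w 0.0865 t 2.95
rotvec deg [ 0.    0.   -0.34] tool mm after turn [ 62.1  98.3 237.2]
```

Emit:
{"fn": "send_rows", "kwargs": {"commands": [[[21,33,0],[0,0,0]],[[21,33,0],[0,0,0]],[[21,32,0],[0,0,0]],[[0,0,40],[0,0,0]],[[0,0,40],[0,0,0]],[[0,0,40],[0,0,0]],[[0,0,30],[0,0,0]],[[0,0,0],[0,0,0]],[[0,0,0],[0,0,0]],[[0,0,0],[0,0,0]]]}}

```text
clock: 4.2
ee_pos: [0.4578, 0.3219, 0.1011]
orientation: [[-0.998, -0.064, 0.003], [-0.064, 0.998, 0.002], [-0.003, 0.002, -1.0]]
wrist_force: [1.7, 0.3, 0.7]
gripper_width: 0.0871
gripper_force: 0.0
```

Run:
```python
from h import *
plan([.457,.321,.012],94)
w=cap('wrist','w3.png')
s=bot.get_state()
print(proj(w,[[.457,.321,.042],[.457+.08*np.cos(.068),.321+.08*np.sin(.068),.083]]).round(1))
```

```text
tool mm [ 1.1 -1.  89.1] tooly yaw 93.67 q7 0.995 F [1.69 0.27 0.68] w 0.0871 t 4.2
rotvec deg [ 0.11  0.15 -0.33] tool mm after turn [ 0.9 -0.8 89.1]
[[280.3 210.4]
 [280.7 315.8]]
```

View pics/w3.png

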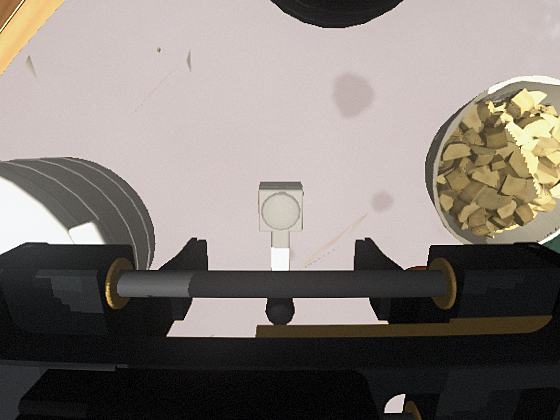

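The hub sits at (281,210) between the fingers, as predicted. I'll go down and grip.

Emit:
{"fn": "send_rows", "kwargs": {"commands": [[[1,-1,20],[0,0,0]],[[0,0,20],[0,0,0]],[[0,0,20],[0,0,0]],[[0,0,15],[0,0,0]],[[0,0,10],[0,0,0]],[[0,0,3],[0,0,0]],[[0,0,0],[0,0,0]],[[0,0,0],[0,0,0]],[[0,0,0],[0,0,0]],[[0,0,0],[0,0,0]]]}}

```text
clock: 5.5
ee_pos: [0.4559, 0.3201, 0.0115]
orientation: [[-0.998, -0.064, 0.0], [-0.064, 0.998, 0.0], [-0.0, 0.0, -1.0]]
wrist_force: [-0.2, -0.3, 0.1]
gripper_width: 0.0871
gripper_force: 0.0
```

Emit:
{"fn": "send_rows", "kwargs": {"commands": [[[0,0,0],[0,0,0]],[[0,0,0],[0,0,0]],[[0,0,0],[0,0,0]],[[0,0,0],[0,0,0]],[[0,0,0],[0,0,0]],[[0,0,0],[0,0,0]],[[0,0,0],[0,0,0]],[[0,0,0],[0,0,0]],[[0,0,0],[0,0,0]],[[0,0,0],[0,0,0]]], "fingers": 30, "force": 25}}

```text
clock: 6.75
ee_pos: [0.4559, 0.3205, 0.0115]
orientation: [[-0.998, -0.064, 0.001], [-0.064, 0.998, 0.001], [-0.001, 0.001, -1.0]]
wrist_force: [0.5, 2.7, 2.4]
gripper_width: 0.03
gripper_force: 1.3
```

```bash
python3 -c "
from h import *
plan([.457,.321,.012],94)"
```

```text
tool mm [-1.1  0.4 -0.5] tooly yaw 93.68 q7 1.006 F [0.47 2.65 2.39] w 0.03 t 6.75
rotvec deg [ 0.05  0.03 -0.32] tool mm after turn [-1.1  0.4 -0.5]
```

The fingers closed to 30 mm, but the hub is 40 mm, so something is wrong. I'll look.

Run:
```python
from h import *
w=cap('wrist');b=cap('top');a=cap('scene')
r=lambda I,s:cv2.resize(I[...,::-1],s,interpolation=cv2.INTER_CUBIC)
A=r(a['pixels'][160:300,180:340],(400,350));B=r(b['pixels'][170:250,210:300],(394,350));W=r(w['pixels'][100:340,160:400],(350,350))
cv2.imwrite('pics/e.png',np.vstack([np.hstack([A,B]),np.hstack([W,np.zeros((350,444,3),np.uint8)])])[:,:794][:600])
```

```text
(no output)
```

View pics/e.png

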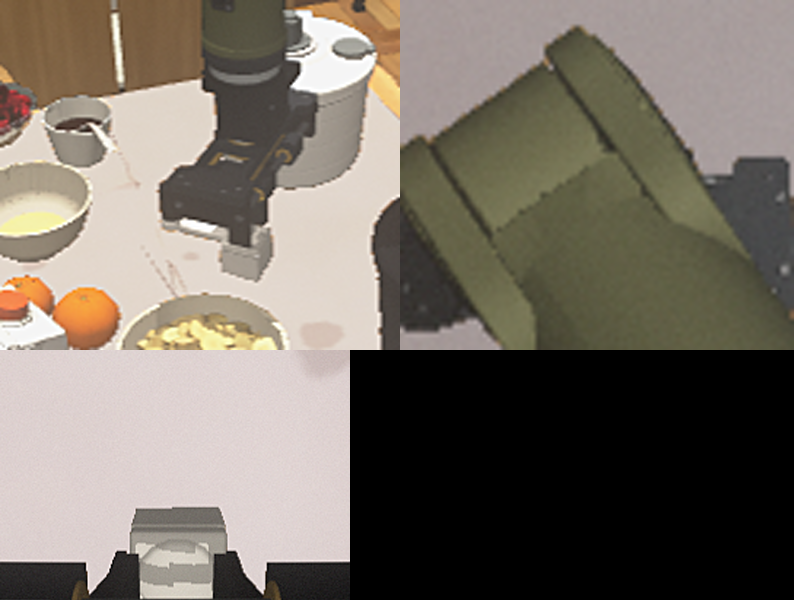

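Run:
```python
from h import *
s=bot.get_state();R=np.array(s['orientation']);t=np.array(s['ee_pos'])
w=cap('wrist')
pt=lambda x,y,z:t+R@np.array([x,y,z])/1e3
P=[pt(0,0,0),pt(9.5,20,0),pt(9.5,-20,0),pt(9.5,15,-19),pt(9.5,-15,-19),pt(9.5,15,-40),pt(20,20,-30),pt(20,-20,-30),pt(20,20,0)]
print(((proj(w,P)-[160,100])*350/240+[0,350]).round(0))
print(onz(w,np.array([[130,177],[226,177]])*240/350+[160,100],.042),onz(w,np.array([[136,158],[220,158]])*240/350+[160,100],.0))
print(np.array(s['torque']).round(3),s['wrist_force'],s['gripper_force'])
I=w['pixels'][:,:,::-1];cv2.imwrite('pics/f.png',np.hstack([cv2.resize(I[180:290,220:345],(500,440)),cv2.resize(cap('scene')['pixels'][240:280,250:300,::-1],(300,240))[...].repeat(1,0) if 0 else cv2.resize(cap('scene')['pixels'][215:288,230:280,::-1],(300,440),interpolation=cv2.INTER_CUBIC)]))
```

```text
[[177. 547.]
 [219. 529.]
 [135. 528.]
 [212. 542.]
 [143. 542.]
 [216. 561.]
 [227. 527.]
 [128. 527.]
 [220. 507.]]
[[0.43681991 0.30015622 0.042     ]
 [0.43434234 0.33852778 0.042     ]] [[0.4408934  0.29902788 0.        ]
 [0.43820847 0.34060372 0.        ]]
[0.517 0.102 0.037] [-0.74264859  1.93559462  2.22101988] 1.5056525837458423
```

View pics/f.png

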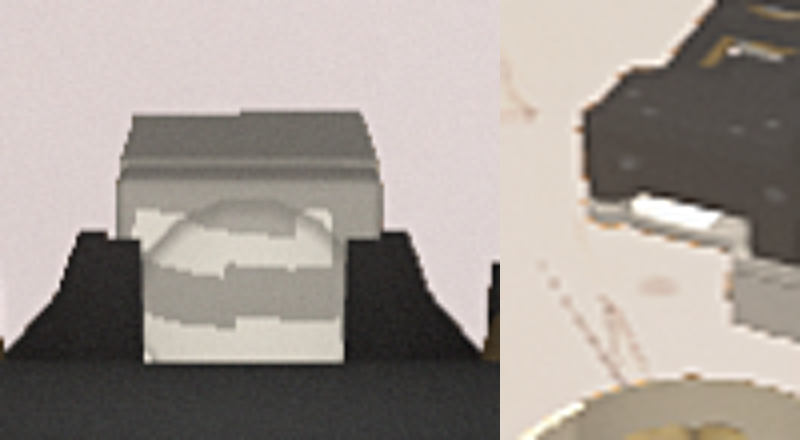

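The fingers overlap the hub's outline while the pads read only 1.5 N. I'll open them and close again in steps to find the real contact.

Emit:
{"fn": "send_rows", "kwargs": {"commands": [[[0,0,0],[0,0,0]],[[0,0,0],[0,0,0]],[[0,0,0],[0,0,0]],[[0,0,0],[0,0,0]],[[0,0,0],[0,0,0]],[[0,0,0],[0,0,0]],[[0,0,0],[0,0,0]],[[0,0,0],[0,0,0]],[[0,0,0],[0,0,0]],[[0,0,0],[0,0,0]]], "fingers": 50, "force": 25}}

```text
clock: 8.25
ee_pos: [0.4559, 0.32, 0.0112]
orientation: [[-0.998, -0.064, 0.0], [-0.064, 0.998, 0.0], [-0.0, 0.0, -1.0]]
wrist_force: [0.2, -0.4, 4.8]
gripper_width: 0.0498
gripper_force: 1.8
```

Emit:
{"fn": "send_rows", "kwargs": {"commands": [[[0,0,0],[0,0,0]],[[0,0,0],[0,0,0]],[[0,0,0],[0,0,0]],[[0,0,0],[0,0,0]],[[0,0,0],[0,0,0]],[[0,0,0],[0,0,0]],[[0,0,0],[0,0,0]],[[0,0,0],[0,0,0]],[[0,0,0],[0,0,0]],[[0,0,0],[0,0,0]]], "fingers": 38}}

```text
clock: 9.5
ee_pos: [0.4559, 0.3197, 0.0114]
orientation: [[-0.998, -0.064, 0.0], [-0.064, 0.998, -0.0], [-0.0, -0.0, -1.0]]
wrist_force: [0.7, -1.8, 5.1]
gripper_width: 0.0379
gripper_force: 2.4
```

Run:
```python
from h import *
plan([.457,.321,.012],94)
w=cap('wrist'); g=w['pixels'].astype(int).sum(2)//3
print(bot.get_state()['gripper_force']);
for r in (215,222,230,240,250):print(r,g[r,232:336:4])
```

```text
tool mm [-1.2  1.2 -0.6] tooly yaw 93.66 q7 1.006 F [ 0.75 -1.79  5.09] w 0.0379 t 9.5
rotvec deg [-0.02  0.01 -0.34] tool mm after turn [-1.2  1.2 -0.6]
2.394642782601295
215 [209 213 212 211 212 213 101 104 112 108 111 111 110 111 110 110 104 110
 107 116 106 191 216 212 216 215]
222 [209 211 207 208 209 215 149 131 127 122 119 121 118 102 113 107 101  93
  97 102 100 105 222 215 217 217]
230 [209 212 212 211 212 216 149 156 158 158 158 154 156 145 141 149 154 150
 158 155 152 153 128 219 216 215]
240 [ 24  43  53  27 230 216 194 209 211 158 199 214 183 189 184 182 178 201
 200 156 154  29  36  45  32 216]
250 [ 43  40  44  44  46 209 142 133 148 147 181 216 158 153 154 151 154 150
 152 151 147  38  45  47  35  25]
```

Run:
```python
from h import *
w=cap('wrist');a=cap('scene')
print(proj(a,[[.457,.321,.04],[.537,.326,.08]]))
f=cv2.resize
cv2.imwrite('pics/g.png',np.vstack([np.hstack([f(w['pixels'][190:290,210:360,::-1],(450,300),interpolation=cv2.INTER_CUBIC),f(a['pixels'][205:290,230:310,::-1],(300,300),interpolation=cv2.INTER_CUBIC)]),f(w['pixels'][190:420,100:460,::-1],(470,300)).copy() if 0 else np.hstack([f(w['pixels'][190:420,0:560,::-1],(750,300))])]))
```

```text
[[278.57558703 253.36857704]
 [247.99311153 233.10617026]]
```

View pics/g.png

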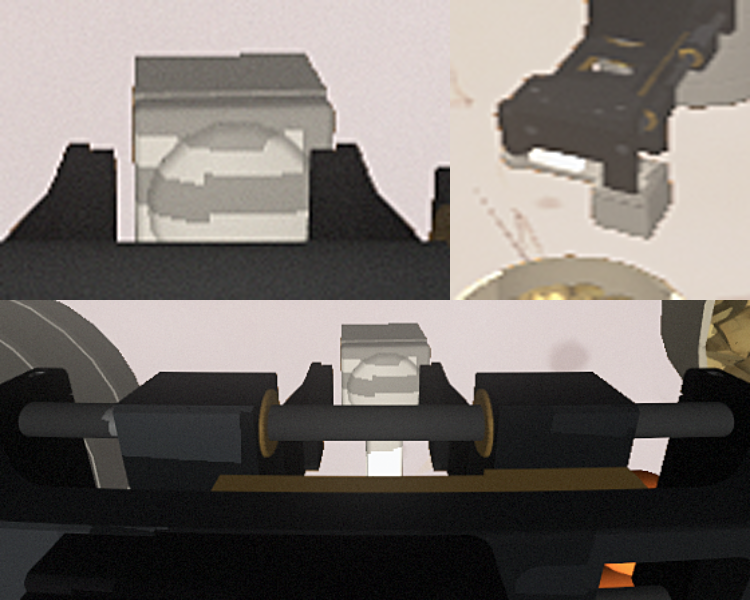

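The picture shows the finger tips resting on top of the hub, and the hub nudged about 4 mm toward +y. The tips always appear at row ~238 with an 87 mm gap of 148 px. That puts the visible tips about 28 mm short of the stated TCP. I'll back off and re-measure the crank and the finger ends.

Emit:
{"fn": "send_rows", "kwargs": {"commands": [[[0,0,0],[0,0,0]],[[0,0,0],[0,0,0]],[[0,0,0],[0,0,0]],[[0,0,0],[0,0,0]],[[0,0,-30],[0,0,0]],[[0,0,-50],[0,0,0]],[[0,0,-50],[0,0,0]],[[0,0,-50],[0,0,0]],[[0,0,-50],[0,0,0]],[[0,0,0],[0,0,0]]], "fingers": 87}}

```text
clock: 10.9
ee_pos: [0.4574, 0.3214, 0.2454]
orientation: [[-0.998, -0.064, 0.006], [-0.064, 0.998, 0.005], [-0.006, 0.004, -1.0]]
wrist_force: [-0.1, -0.2, -0.5]
gripper_width: 0.0869
gripper_force: 0.0
```

Emit:
{"fn": "send_rows", "kwargs": {"commands": [[[-25,-33,0],[0,0,0]],[[-25,-33,0],[0,0,0]],[[-20,-34,0],[0,0,0]],[[0,0,0],[0,0,0]],[[0,0,0],[0,0,0]],[[0,0,0],[0,0,0]],[[0,0,0],[0,0,0]],[[0,0,0],[0,0,0]],[[0,0,0],[0,0,0]],[[0,0,0],[0,0,0]]]}}

```text
clock: 12.15
ee_pos: [0.532, 0.2247, 0.2413]
orientation: [[-0.998, -0.064, 0.0], [-0.064, 0.998, 0.0], [-0.0, 0.0, -1.0]]
wrist_force: [-0.2, -0.3, 0.4]
gripper_width: 0.0869
gripper_force: 0.0
```

Run:
```python
from h import *
import pickle
plan([.457,.321,.012],94)
w=cap('wrist','w4.png');b=cap('top','t4.png');pickle.dump((w,b),open('m4.pkl','wb'))
w0=pickle.load(open('w2.pkl','rb'))
def hub(c,roi,k,thr):
    x0,y0,x1,y1=roi;m=(c['pixels'][y0:y1,x0:x1].min(2)>thr).astype(np.uint8)
    m=cv2.morphologyEx(m,cv2.MORPH_OPEN,np.ones((k,k),np.uint8))
    q=max(cv2.findContours(m,0,2)[0],key=cv2.contourArea);r=cv2.minAreaRect(q)
    return (np.array(r[0])+(x0,y0)),r[1:],cv2.contourArea(q)
def knob(c,roi):
    x0,y0,x1,y1=roi;m=(c['pixels'][y0:y1,x0:x1].max(2)<60).astype(np.uint8)
    m=cv2.morphologyEx(m,cv2.MORPH_OPEN,np.ones((5,5),np.uint8))
    q=max(cv2.findContours(m,0,2)[0],key=cv2.contourArea);M=cv2.moments(q)
    return np.array([M['m10']/M['m00']+x0,M['m01']/M['m00']+y0]),cv2.contourArea(q)
for n,c in(('old',w0),('new',w)):
    h=hub(c,(320,105,395,190),15,205);kn=knob(c,(325,165,400,225));print(n,h,kn,onz(c,h[0],.042).round(4),onz(c,kn[0],.07).round(4))
h=hub(b,(235,210,280,250),9,190);kn=knob(b,(235,175,280,207));print('top',h,kn,onz(b,h[0],.042).round(4),onz(b,kn[0],.083).round(4))
```

```text
tool mm [ 68.8 100.9 229.3] tooly yaw 93.67 q7 1.216 F [-0.16 -0.32  0.36] w 0.0869 t 12.15
rotvec deg [ 0.01  0.01 -0.33] tool mm after turn [ 68.1 101.3 229.3]
old (array([354. , 134.5]), ((29.0, 26.0), 90.0), 693.0) (array([355.01350621, 197.43219881]), 308.5) [[0.4574 0.3193 0.042 ]] [[0.536 0.324 0.07 ]]
new (array([358. , 131.5]), ((25.0, 22.0), 90.0), 526.5) (array([354.70594159, 195.63897281]), 331.0) [[0.4593 0.3196 0.042 ]] [[0.5381 0.3186 0.07  ]]
top (array([256. , 226.5]), ((13.0, 12.0), 90.0), 151.0) (array([271.85714286, 185.93650794]), 178.5) [[0.4586 0.3221 0.042 ]] [[0.5474 0.2863 0.083 ]]
```

Run:
```python
from h import *
import pickle
w,b=pickle.load(open('m4.pkl','rb'));w0=pickle.load(open('w2.pkl','rb'))
def edges(c,cx,cy):
    g=cv2.cvtColor(c['pixels'],cv2.COLOR_RGB2GRAY).astype(float);cx,cy=int(cx),int(cy)
    m=c['pixels'].min(2).astype(float) # table is purple-ish: min channel
    def sub(line,thr=200):  # outward walk until below thr
        for i in range(8,len(line)-1):
            if line[i]>=thr>line[i+1] and line[i+2]<thr: return i+(line[i]-thr)/(line[i]-line[i+1])
        return np.nan
    out=[]
    o=range(-10,11)
    L=np.array([(cx-sub(m[cy+k,cx-30:cx+1][::-1]),cy+k) for k in o]);Rr=np.array([(cx+sub(m[cy+k,cx:cx+30]),cy+k) for k in o])
    T=np.array([(cx+k,cy-sub(m[cy-30:cy+1,cx+k][::-1])) for k in o]);B=np.array([(cx+k,cy+sub(m[cy:cy+30,cx+k])) for k in o])
    for n,E in zip('LRTB',(L,Rr,T,B)):
        E=E[~np.isnan(E[:,1])&~np.isnan(E[:,0])]
        P=onz(c,E,.042);d=P[:,:2]-np.median(P[:,:2],0)
        keep=np.abs(d[:,0 if n in'TB' else 1])<.003;P=P[keep];f=cv2.fitLine(P[:,:2].astype(np.float32),cv2.DIST_HUBER,0,1e-4,1e-4).ravel()
        a=np.degrees(np.arctan2(f[1],f[0]));print(n,len(P),'ang',((a+45)%90-45).round(1),'mid',f[2:].round(4))
edges(w0,354,134);print();edges(w,358,131)
print('TCP-side fingers:');m=w['pixels'].max(2)<70
for r in range(228,262,4):
    q=np.where(m[r,150:410])[0]+150;gap=np.where(np.diff(q)>60)[0];print(r,[(int(q[i]),int(q[i+1])) for i in gap])
```

```text
L 21 ang 5.0 mid [0.4608 0.3013]
R 21 ang 4.8 mid [0.4524 0.3398]
T 21 ang 4.1 mid [0.4385 0.316 ]
B 21 ang 5.8 mid [0.4769 0.3204]

L 21 ang 0.7 mid [0.4604 0.3001]
R 21 ang 0.5 mid [0.4576 0.339 ]
T 21 ang 0.3 mid [0.4393 0.3197]
B 13 ang 3.7 mid [0.4835 0.3207]
TCP-side fingers:
228 []
232 []
236 []
240 [(205, 356)]
244 [(206, 355)]
248 [(206, 355)]
252 [(206, 355)]
256 [(206, 352)]
260 [(207, 349)]
```

Run:
```python
from h import *
import pickle
from scipy.optimize import least_squares
w,b=pickle.load(open('m4.pkl','rb'))
w['pose']=np.array(w['tool_from_camera'])
T=np.array([[205.5,238],[355.5,238]],float)
r=least_squares(lambda p:(proj(w,[[p[0],-.0435,p[1]],[p[0],.0435,p[1]]])-T).ravel(),[0,-.02]);print(r.x*1e3,r.fun)
for z in(0,-10,-20,-30):print(z,proj(w,[[.0095,-.0435,z/1e3],[.0095,.0435,z/1e3]]).round(0).tolist())
plan([.459,.3205,.06],90.3)
```

```text
[ 11.57245204 -34.78373684] [ 1.19979689 -0.04198954  1.16761291  0.043232  ]
0 [[219.0, 222.0], [344.0, 222.0]]
-10 [[216.0, 227.0], [347.0, 227.0]]
-20 [[213.0, 232.0], [351.0, 232.0]]
-30 [[209.0, 238.0], [354.0, 238.0]]
tool mm [ 66.8 100.3 181.2] tooly yaw 93.66 q7 1.216 F [-0.34  0.1   0.13] w 0.0871 t 12.25
rotvec deg [0.   0.01 3.36] tool mm after turn [ 72.5  96.3 181.2]
```

Emit:
{"fn": "send_rows", "kwargs": {"commands": [[[0,0,0],[0,0,3.3]],[[24,32,0],[0,0,0]],[[24,32,0],[0,0,0]],[[24,32,0],[0,0,0]],[[0,0,45],[0,0,0]],[[0,0,45],[0,0,0]],[[0,0,45],[0,0,0]],[[0,0,45],[0,0,0]],[[0,0,0],[0,0,0]],[[0,0,0],[0,0,0]]]}}

```text
clock: 13.5
ee_pos: [0.4605, 0.3209, 0.063]
orientation: [[-1.0, -0.006, 0.002], [-0.006, 1.0, 0.001], [-0.002, 0.001, -1.0]]
wrist_force: [-0.2, 0.8, 1.3]
gripper_width: 0.087
gripper_force: 0.0
```

Run:
```python
from h import *
plan([.459,.3205,-.010],90.3)
w=cap('wrist')
P=[[.439,.3005,.042],[.439,.3405,.042]];print(proj(w,P).round(1))
m=w['pixels'].astype(int); s=m[...,0]-m[...,1]  # table reddish
for r in range(196,240,6):print(r,m[r,236:330:3].mean(1).round().astype(int).tolist())
```

```text
tool mm [ 1.7 -0.5 73. ] tooly yaw 90.36 q7 0.948 F [-0.24  0.81  1.27] w 0.087 t 13.5
rotvec deg [0.08 0.11 0.06] tool mm after turn [ 1.5 -0.4 73. ]
[[254.4 198. ]
 [307.8 198.4]]
196 [199, 196, 198, 199, 197, 196, 200, 119, 120, 117, 107, 117, 116, 117, 123, 116, 117, 121, 121, 124, 122, 120, 113, 124, 201, 198, 200, 202, 202, 199, 202, 202]
202 [195, 196, 197, 194, 196, 198, 204, 146, 142, 148, 152, 143, 146, 143, 139, 142, 139, 146, 145, 145, 145, 145, 146, 169, 209, 201, 198, 201, 202, 202, 200, 201]
208 [197, 192, 196, 198, 197, 195, 202, 202, 197, 199, 128, 173, 193, 196, 197, 198, 194, 198, 187, 161, 183, 196, 197, 181, 202, 197, 201, 203, 197, 200, 200, 202]
214 [197, 202, 194, 198, 198, 197, 202, 199, 172, 174, 188, 191, 195, 196, 201, 200, 190, 196, 196, 190, 191, 155, 201, 180, 204, 197, 204, 201, 199, 202, 201, 201]
220 [197, 199, 200, 199, 197, 200, 203, 205, 160, 187, 192, 191, 192, 194, 200, 195, 198, 199, 194, 194, 191, 189, 144, 171, 199, 204, 202, 201, 200, 198, 201, 199]
226 [197, 199, 198, 199, 200, 201, 204, 200, 173, 188, 188, 193, 197, 192, 197, 198, 195, 191, 195, 200, 192, 187, 148, 168, 200, 198, 202, 197, 202, 202, 198, 200]
232 [203, 201, 202, 198, 200, 198, 205, 196, 151, 187, 187, 191, 191, 194, 196, 193, 195, 193, 195, 188, 189, 188, 193, 165, 204, 201, 199, 201, 200, 201, 201, 201]
238 [200, 198, 198, 199, 198, 196, 202, 198, 196, 180, 185, 186, 192, 191, 189, 196, 193, 193, 187, 188, 163, 196, 199, 170, 197, 195, 196, 203, 202, 202, 200, 200]
```

Emit:
{"fn": "send_rows", "kwargs": {"commands": [[[1,0,15],[0,0,0]],[[0,0,15],[0,0,0]],[[0,0,12],[0,0,0]],[[0,0,8],[0,0,0]],[[0,0,5],[0,0,0]],[[0,0,3],[0,0,0]],[[0,0,0],[0,0,0]],[[0,0,0],[0,0,0]],[[0,0,0],[0,0,0]],[[0,0,0],[0,0,0]]]}}

```text
clock: 14.8
ee_pos: [0.4585, 0.3203, 0.0034]
orientation: [[-1.0, -0.006, 0.0], [-0.006, 1.0, 0.0], [-0.0, 0.0, -1.0]]
wrist_force: [-0.4, -0.0, 0.1]
gripper_width: 0.0871
gripper_force: 0.0
```

Emit:
{"fn": "send_rows", "kwargs": {"commands": [[[0,0,2],[0,0,0]],[[0,0,2],[0,0,0]],[[0,0,2],[0,0,0]],[[0,0,2],[0,0,0]],[[0,0,0],[0,0,0]],[[0,0,0],[0,0,0]],[[0,0,0],[0,0,0]],[[0,0,0],[0,0,0]],[[0,0,0],[0,0,0]],[[0,0,0],[0,0,0]]]}}

```text
clock: 16.05
ee_pos: [0.4584, 0.3202, -0.0048]
orientation: [[-1.0, -0.006, 0.0], [-0.006, 1.0, 0.0], [-0.0, 0.0, -1.0]]
wrist_force: [0.1, 0.2, -0.1]
gripper_width: 0.0872
gripper_force: 0.0
```

The stated TCP is now 5 mm below the table with no contact force, so the fingers really are shorter than stated. I'll go a little lower and grip.

Emit:
{"fn": "send_rows", "kwargs": {"commands": [[[0,0,2],[0,0,0]],[[0,0,2],[0,0,0]],[[0,0,2],[0,0,0]],[[0,0,0],[0,0,0]],[[0,0,0],[0,0,0]],[[0,0,0],[0,0,0]],[[0,0,0],[0,0,0]],[[0,0,0],[0,0,0]],[[0,0,0],[0,0,0]],[[0,0,0],[0,0,0]]]}}

```text
clock: 17.3
ee_pos: [0.4584, 0.3202, -0.0108]
orientation: [[-1.0, -0.006, 0.0], [-0.006, 1.0, 0.0], [-0.0, 0.0, -1.0]]
wrist_force: [-0.2, -0.5, -1.3]
gripper_width: 0.087
gripper_force: 0.0
```

Emit:
{"fn": "send_rows", "kwargs": {"commands": [[[0,0,0],[0,0,0]],[[0,0,0],[0,0,0]],[[0,0,0],[0,0,0]],[[0,0,0],[0,0,0]],[[0,0,0],[0,0,0]],[[0,0,0],[0,0,0]],[[0,0,0],[0,0,0]],[[0,0,0],[0,0,0]],[[0,0,0],[0,0,0]],[[0,0,0],[0,0,0]]], "fingers": 20, "force": 25}}

```text
clock: 18.55
ee_pos: [0.4584, 0.3203, -0.0108]
orientation: [[-1.0, -0.006, 0.0], [-0.006, 1.0, 0.0], [-0.0, 0.0, -1.0]]
wrist_force: [-0.7, 0.4, 0.4]
gripper_width: 0.0399
gripper_force: 25.0
```

```bash
python3 -c "
from h import *
plan([.459,.3205,-.010],90.3);print(bot.get_state()['gripper_force'])"
```

```text
tool mm [-0.6  0.2 -0.8] tooly yaw 90.37 q7 0.957 F [-0.72  0.36  0.36] w 0.0399 t 18.55
rotvec deg [0.01 0.   0.07] tool mm after turn [-0.6  0.2 -0.8]
24.990508913761005
```

The grip is good: 39.9 mm at 25 N. I'll lift, then move so the wrist camera is almost directly above the shaft.

Emit:
{"fn": "send_rows", "kwargs": {"commands": [[[0,0,-10],[0,0,0]],[[0,0,-30],[0,0,0]],[[0,0,-40],[0,0,0]],[[0,0,-45],[0,0,0]],[[0,0,-45],[0,0,0]],[[0,0,-45],[0,0,0]],[[0,0,-35],[0,0,0]],[[0,0,0],[0,0,8]],[[0,0,0],[0,0,0]],[[0,0,0],[0,0,0]]]}}

```text
clock: 19.8
ee_pos: [0.458, 0.3197, 0.2386]
orientation: [[-0.991, 0.131, -0.001], [0.131, 0.991, -0.001], [0.001, -0.001, -1.0]]
wrist_force: [0.3, -0.1, -2.4]
gripper_width: 0.0397
gripper_force: 25.0
```

```bash
python3 -c "
from h import *
plan([.58,.116,.24],82);print(bot.get_state()['gripper_force'])"
```

```text
tool mm [-147.6 -186.    -1.4] tooly yaw 82.49 q7 0.795 F [ 0.26 -0.05 -2.41] w 0.0397 t 19.8
rotvec deg [-0.06 -0.05  0.49] tool mm after turn [-149.2 -184.8   -1.4]
24.99016536050476
```

Fz is −2.4 N, close to the crank's weight, so it is held. I'll move to view the shaft.

Emit:
{"fn": "send_rows", "kwargs": {"commands": [[[-15,-19,0],[0,0,0]],[[-30,-37,0],[0,0,0]],[[-30,-37,0],[0,0,0]],[[-30,-37,0],[0,0,0]],[[-30,-37,0],[0,0,0]],[[-13,-19,0],[0,0,0]],[[0,0,0],[0,0,0]],[[0,0,0],[0,0,0]],[[0,0,0],[0,0,0]],[[0,0,0],[0,0,0]]]}}

```text
clock: 21.05
ee_pos: [0.58, 0.1174, 0.2392]
orientation: [[-0.991, 0.131, -0.0], [0.131, 0.991, 0.0], [0.0, 0.0, -1.0]]
wrist_force: [0.8, 1.1, -3.1]
gripper_width: 0.0395
gripper_force: 25.0
```

Run:
```python
from h import *
import pickle
plan([.503,.116,.24],82)
w=cap('wrist');pickle.dump(w,open('w5.pkl','wb'))
p=proj(w,[.503,.116,.174])[0];print(p,w['pose'][:3,3])
x,y=(p-32).astype(int);y=max(y,0);print(x,y)
cv2.imwrite('pics/s5.png',np.hstack([cv2.resize(w['pixels'][y:y+64,x:x+64,::-1],(512,512),interpolation=cv2.INTER_CUBIC),cv2.resize(w['pixels'][180:300,240:320,::-1],(280,420)).copy() if 0 else cv2.resize(w['pixels'][190:290,250:310,::-1],(288,512),interpolation=cv2.INTER_CUBIC)]))
```

```text
tool mm [ 76.1 -11.5  -0.8] tooly yaw 82.49 q7 1.242 F [ 0.77  1.07 -3.09] w 0.0395 t 21.05
rotvec deg [ 0.02 -0.01  0.49] tool mm after turn [ 76.  -12.1  -0.8]
[267.99441136 122.84366868] [0.50565437 0.12643584 0.43506977]
235 90
```

View pics/s5.png

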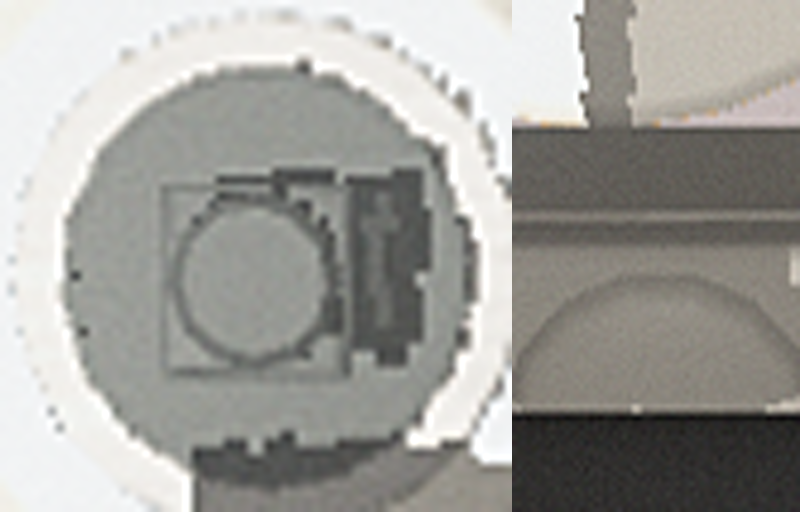

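The shaft's square shows corners at (163,183), (350,183), (348,372) and (163,370), almost exactly aligned with the tool. The pilot is centred at (252,282).

Run:
```python
from h import *
import pickle
w=pickle.load(open('w5.pkl','rb'))
f=lambda p:(np.array(p,float)+.5)/8-.5+[235,90]
P=onz(w,f([(163,183),(350,183),(348,372),(163,370)]),.174);e=np.roll(P,-1,0)-P
print(P.mean(0),np.linalg.norm(e,axis=1)*1e3,np.degrees(np.arctan2(e[:,1],e[:,0])))
print('pilot',onz(w,f((252,282)),.179),'shoulder',onz(w,f((270,272)),.148))
# held hub in the tool frame: base-side edge of hub top, rows; hub top at underside+42 => tool z = -(10.8+42)mm
w2=dict(w);w2['pose']=np.array(w['tool_from_camera'])
for r in(211/5.12+190,(240)/5.12+190):print('hub edge row',r,'tool', onz(w2,(280,r),-.0528),onz(w2,(280,r),-.0108))
plan([.5035,.1155,.24],82)
```

```text
[0.50400967 0.11462863 0.174     ] [19.60915388 19.39760397 19.76338658 19.19857664] [ 82.42432207  -8.22264603 -98.15956305 171.31336541]
pilot [[0.50440836 0.11438629 0.179     ]] shoulder [[0.50341607 0.11516306 0.148     ]]
hub edge row 231.2109375 tool [[ 0.0222648 -0.0010519 -0.0528   ]] [[ 0.00681932 -0.00115499 -0.0108    ]]
hub edge row 236.875 tool [[ 0.01917573 -0.00105231 -0.0528    ]] [[ 0.00282353 -0.00115552 -0.0108    ]]
tool mm [ 75.7 -11.6  -0.8] tooly yaw 82.46 q7 1.242 F [-0.76 -0.48 -2.13] w 0.0392 t 21.1
rotvec deg [0.02 0.   0.46] tool mm after turn [ 75.6 -12.2  -0.8]
```

```bash
python3 -c "
from h import *
plan([.504,.1148,.185],82.1)"
```

```text
tool mm [ 75.1 -12.3  54.2] tooly yaw 82.46 q7 1.242 F [-0.76 -0.48 -2.13] w 0.0392 t 21.1
rotvec deg [0.02 0.   0.36] tool mm after turn [ 75.  -12.7  54.2]
```

Emit:
{"fn": "send_rows", "kwargs": {"commands": [[[25,-4,0],[0,0,0.3]],[[25,-4,0],[0,0,0]],[[25,-4.5,0],[0,0,0]],[[0,0,0],[0,0,0]],[[0,0,20],[0,0,0]],[[0,0,20],[0,0,0]],[[0,0,14],[0,0,0]],[[0,0,0],[0,0,0]],[[0,0,0],[0,0,0]],[[0,0,0],[0,0,0]]]}}

```text
clock: 22.35
ee_pos: [0.5051, 0.1142, 0.1861]
orientation: [[-0.99, 0.138, 0.002], [0.138, 0.99, 0.001], [-0.001, 0.001, -1.0]]
wrist_force: [-0.6, -0.3, -1.7]
gripper_width: 0.0401
gripper_force: 25.0
```

```bash
python3 -c "
from h import *
plan([.504,.1148,.179],82.1)"
```

```text
tool mm [1.1 0.5 7.1] tooly yaw 82.06 q7 1.17 F [-0.63 -0.33 -1.65] w 0.0401 t 22.35
rotvec deg [ 0.04  0.09 -0.04] tool mm after turn [1.1 0.5 7.1]
```

Emit:
{"fn": "send_rows", "kwargs": {"commands": [[[0.5,0.5,3],[0,0,0]],[[0,0,3],[0,0,0]],[[0,0,2],[0,0,0]],[[0,0,2],[0,0,0]],[[0,0,2],[0,0,0]],[[0,0,2],[0,0,0]],[[0,0,2],[0,0,0]],[[0,0,2],[0,0,0]],[[0,0,0],[0,0,0]],[[0,0,0],[0,0,0]]]}}

```text
clock: 23.6
ee_pos: [0.504, 0.1146, 0.1672]
orientation: [[-0.99, 0.138, 0.0], [0.138, 0.99, 0.0], [-0.0, 0.0, -1.0]]
wrist_force: [0.4, -0.5, -2.2]
gripper_width: 0.0399
gripper_force: 25.0
```

Emit:
{"fn": "send_rows", "kwargs": {"commands": [[[0,0,1.5],[0,0,0]],[[0,0,1.5],[0,0,0]],[[0,0,1],[0,0,0]],[[0,0,1],[0,0,0]],[[0,0,1],[0,0,0]],[[0,0,1],[0,0,0]],[[0,0,1],[0,0,0]],[[0,0,0],[0,0,0]],[[0,0,0],[0,0,0]],[[0,0,0],[0,0,0]]]}}

```text
clock: 24.85
ee_pos: [0.5039, 0.1146, 0.1592]
orientation: [[-0.99, 0.138, 0.0], [0.138, 0.99, 0.0], [0.0, 0.0, -1.0]]
wrist_force: [0.5, 0.6, -2.1]
gripper_width: 0.0397
gripper_force: 25.0
```

The underside is now at about 170 mm, below the 174 mm misaligned level, with no extra force. The square has engaged, so I'll keep going.

Emit:
{"fn": "send_rows", "kwargs": {"commands": [[[0,0,2],[0,0,0]],[[0,0,2],[0,0,0]],[[0,0,2],[0,0,0]],[[0,0,2],[0,0,0]],[[0,0,2],[0,0,0]],[[0,0,2],[0,0,0]],[[0,0,2],[0,0,0]],[[0,0,2],[0,0,0]],[[0,0,0],[0,0,0]],[[0,0,0],[0,0,0]]]}}

```text
clock: 26.1
ee_pos: [0.5039, 0.1146, 0.1431]
orientation: [[-0.99, 0.138, -0.0], [0.138, 0.99, 0.0], [0.0, 0.0, -1.0]]
wrist_force: [0.5, 1.1, -2.5]
gripper_width: 0.0401
gripper_force: 25.0
```

Emit:
{"fn": "send_rows", "kwargs": {"commands": [[[0,0,1],[0,0,0]],[[0,0,1],[0,0,0]],[[0,0,1],[0,0,0]],[[0,0,1],[0,0,0]],[[0,0,1],[0,0,0]],[[0,0,0.5],[0,0,0]],[[0,0,0],[0,0,0]],[[0,0,0],[0,0,0]],[[0,0,0],[0,0,0]],[[0,0,0],[0,0,0]]]}}

```text
clock: 27.35
ee_pos: [0.5039, 0.1146, 0.1376]
orientation: [[-0.99, 0.138, -0.0], [0.138, 0.99, 0.0], [0.0, 0.0, -1.0]]
wrist_force: [0.1, 1.0, -2.6]
gripper_width: 0.0399
gripper_force: 25.0
```

Emit:
{"fn": "send_rows", "kwargs": {"commands": [[[0,0,0.3],[0,0,0]],[[0,0,0.3],[0,0,0]],[[0,0,0.3],[0,0,0]],[[0,0,0.3],[0,0,0]],[[0,0,0],[0,0,0]],[[0,0,0],[0,0,0]],[[0,0,0],[0,0,0]],[[0,0,0],[0,0,0]],[[0,0,0],[0,0,0]],[[0,0,0],[0,0,0]]]}}

```text
clock: 28.6
ee_pos: [0.5041, 0.1146, 0.1371]
orientation: [[-0.99, 0.138, 0.0], [0.138, 0.99, 0.0], [-0.0, 0.0, -1.0]]
wrist_force: [-2.9, 0.1, 4.1]
gripper_width: 0.0395
gripper_force: 25.0
```

Fz jumped by about 6 N at TCP z 0.1371. That puts the underside at 147.9 mm, so the crank is fully home. Now I'll turn it clockwise; positive turns about the tool's z are clockwise from above.

Emit:
{"fn": "send_rows", "kwargs": {"commands": [[[0,0,-0.2],[0,0,5]],[[0,0,0],[0,0,9]],[[0,0,0],[0,0,9]],[[0,0,0],[0,0,9]],[[0,0,0],[0,0,9]],[[0,0,0],[0,0,9]],[[0,0,0],[0,0,9]],[[0,0,0],[0,0,0]],[[0,0,0],[0,0,0]],[[0,0,0],[0,0,0]]]}}

```text
clock: 29.85
ee_pos: [0.5043, 0.1166, 0.1372]
orientation: [[-0.396, 0.918, 0.001], [0.918, 0.396, 0.003], [0.002, 0.002, -1.0]]
wrist_force: [0.6, 4.8, 3.4]
gripper_width: 0.0397
gripper_force: 25.0
```

```bash
python3 -c "
from h import *
plan([.504,.1148,.137],82.1);print(bot.get_state()['torque'].round(3),bot.get_state()['joint_positions'].round(3))"
```

```text
tool mm [-1.5 -1.   0.2] tooly yaw 23.32 q7 0.154 F [0.58 4.84 3.39] w 0.0397 t 29.85
rotvec deg [ 1.800e-01 -4.000e-02 -5.878e+01] tool mm after turn [ 0.1 -1.8  0.2]
[1.158 0.308 0.026] [-0.598  0.068  0.336  1.86  -0.026  1.216  0.154]
```

Emit:
{"fn": "send_rows", "kwargs": {"commands": [[[-0.9,-0.4,0],[0,0,0]],[[0,0,0],[0,0,8]],[[0,0,0],[0,0,8]],[[0,0,0],[0,0,8]],[[0,0,0],[0,0,8]],[[0,0,0],[0,0,8]],[[0,0,0],[0,0,8]],[[0,0,0],[0,0,8]],[[0,0,0],[0,0,0]],[[0,0,0],[0,0,0]]]}}

```text
clock: 31.1
ee_pos: [0.5056, 0.1167, 0.1372]
orientation: [[0.539, 0.842, 0.004], [0.842, -0.539, 0.004], [0.006, 0.001, -1.0]]
wrist_force: [3.1, 6.8, -0.3]
gripper_width: 0.0396
gripper_force: 25.0
```

```bash
python3 -c "
from h import *
plan([.504,.1155,.137],-93);print(bot.get_state()['torque'].round(3),bot.get_state()['joint_positions'].round(3))"
```

```text
tool mm [-1.9 -0.8  0.2] tooly yaw -32.65 q7 -0.82 F [ 3.13  6.78 -0.3 ] w 0.0396 t 31.1
rotvec deg [-0.11 -0.35 60.35] tool mm after turn [-1.6  1.2  0.2]
[ 1.681 -0.423  0.034] [-0.63   0.067  0.371  1.861 -0.029  1.213 -0.82 ]
```

Emit:
{"fn": "send_rows", "kwargs": {"commands": [[[1,0.3,0],[0,0,0]],[[0,0,0],[0,0,8]],[[0,0,0],[0,0,8]],[[0,0,0],[0,0,8]],[[0,0,0],[0,0,8]],[[0,0,0],[0,0,8]],[[0,0,0],[0,0,8]],[[0,0,0],[0,0,8]],[[0,0,0],[0,0,0]],[[0,0,0],[0,0,0]]]}}

```text
clock: 32.35
ee_pos: [0.5069, 0.1153, 0.1373]
orientation: [[1.0, 0.022, 0.005], [0.022, -1.0, 0.002], [0.005, -0.002, -1.0]]
wrist_force: [3.2, 3.6, 1.1]
gripper_width: 0.04
gripper_force: 25.0
```

```bash
python3 -c "
from h import *
plan([.504,.1155,.137],-107);print(bot.get_state()['torque'].round(3),bot.get_state()['joint_positions'].round(3))"
```

```text
tool mm [-2.9 -0.2  0.2] tooly yaw -88.72 q7 -1.795 F [3.23 3.59 1.13] w 0.04 t 32.35
rotvec deg [-0.15 -0.27 18.28] tool mm after turn [-2.9  0.7  0.3]
[ 0.996 -0.662  0.016] [-0.663  0.069  0.408  1.86  -0.03   1.213 -1.795]
```

Emit:
{"fn": "send_rows", "kwargs": {"commands": [[[0.5,-0.3,0],[0,0,0]],[[0,0,0],[0,0,7]],[[0,0,0],[0,0,6]],[[0,0,0],[0,0,6]],[[0,0,0],[0,0,0]],[[0,0,0],[0,0,0]],[[0,0,0],[0,0,0]],[[0,0,0],[0,0,0]],[[0,0,0],[0,0,0]],[[0,0,0],[0,0,0]]]}}

```text
clock: 33.6
ee_pos: [0.5068, 0.1148, 0.1372]
orientation: [[0.952, -0.305, 0.003], [-0.305, -0.952, 0.001], [0.003, -0.002, -1.0]]
wrist_force: [4.7, 4.3, 1.2]
gripper_width: 0.0397
gripper_force: 25.0
```

```bash
python3 -c "
from h import *
plan([.504,.1155,.137],-107);print(bot.get_state()['torque'].round(3))"
```

```text
tool mm [-2.9  0.2  0.2] tooly yaw -107.74 q7 -2.125 F [4.67 4.32 1.23] w 0.0397 t 33.6
rotvec deg [-0.1  -0.18 -0.74] tool mm after turn [-2.9  0.1  0.2]
[ 0.775 -0.919 -0.009]
```

Turned 189.8°, and the TCP height still reads seated. I'll release and lift straight up.

Emit:
{"fn": "send_rows", "kwargs": {"commands": [[[0,0,0],[0,0,0]],[[0,0,0],[0,0,0]],[[0,0,0],[0,0,0]],[[0,0,0],[0,0,0]],[[0,0,0],[0,0,0]],[[0,0,0],[0,0,0]],[[0,0,0],[0,0,0]],[[0,0,0],[0,0,0]],[[0,0,0],[0,0,0]],[[0,0,0],[0,0,0]]], "fingers": 75}}

```text
clock: 34.85
ee_pos: [0.5052, 0.1146, 0.1367]
orientation: [[0.951, -0.308, 0.0], [-0.308, -0.951, 0.0], [0.0, -0.0, -1.0]]
wrist_force: [-0.3, 0.4, 0.7]
gripper_width: 0.0753
gripper_force: 0.0
```

Emit:
{"fn": "send_rows", "kwargs": {"commands": [[[0,0,-5],[0,0,0]],[[0,0,-10],[0,0,0]],[[0,0,-20],[0,0,0]],[[0,0,-30],[0,0,0]],[[0,0,-40],[0,0,0]],[[0,0,-40],[0,0,0]],[[-40,0,0],[0,0,0]],[[-40,0,0],[0,0,0]],[[0,0,0],[0,0,0]],[[0,0,0],[0,0,0]]]}}

```text
clock: 36.1
ee_pos: [0.4298, 0.1389, 0.2824]
orientation: [[0.951, -0.308, 0.002], [-0.308, -0.951, 0.001], [0.001, -0.001, -1.0]]
wrist_force: [0.6, -0.7, -0.9]
gripper_width: 0.075
gripper_force: 0.0
```

Run:
```python
from h import *
plan([.504,.1155,.137],-107)
C=np.array([.504,.115]);a=np.radians(82-90-189.8)
k=np.r_[C+.08*np.array([np.cos(a),np.sin(a)]),.212+.019];print('expected knob top',k)
for n in('scene','top','wrist'):
    c=cap(n,'z'+n+'.png');p=proj(c,k)[0];x,y=p.astype(int);r=25
    if not(0<x<560 and 0<y<420):print(n,p,'out');continue
    y0,x0=max(y-r,0),max(x-r,0);I=c['pixels'][y0:y+r,x0:x+r]
    m=(I.max(2)<80).astype(np.uint8);m=cv2.morphologyEx(m,cv2.MORPH_OPEN,np.ones((5,5),np.uint8))
    print(n,'pred',p.round(1),'pred if 26mm up',proj(c,k+[0,0,.026])[0].round(1),[(cv2.minEnclosingCircle(q)[0][0]+x0,cv2.minEnclosingCircle(q)[0][1]+y0,cv2.minEnclosingCircle(q)[1]) for q in cv2.findContours(m,0,2)[0]])
```

```text
tool mm [ 77.6  -0.5 145.5] tooly yaw -107.95 q7 -2.306 F [ 0.6  -0.7  -0.88] w 0.075 t 36.1
rotvec deg [-0.06 -0.08 -0.95] tool mm after turn [ 77.8   0.7 145.4]
expected knob top [0.42782965 0.13945562 0.231     ]
scene pred [319.8 154.6] pred if 26mm up [320.1 145. ] [(np.float64(321.0), np.float64(162.5), 8.500100135803223)]
top pred [345.8 237.6] pred if 26mm up [347.6 237. ] [(np.float64(344.5), np.float64(234.0), 32.92805099487305)]
wrist pred [279.  215.5] pred if 26mm up [278.8 225.3] [(np.float64(280.1000003814697), np.float64(209.29999923706055), 15.839923858642578)]
```

The knob's pixels match the fully seated height in both views: scene (321,162) and wrist (280,209). Nothing is being touched, so I'm handing in.

```bash
python3 -c "
from h import *
print(bot.sign_off())"
```

```text
the job is handed in; nothing more can be done
None
```

The job is handed in: the crank is fully home on its shoulder and released after a 190° clockwise turn, which after about 6° of play puts the dasher at an estimated 184° (not measured directly), with the jug, bowl and mandarins not touched.

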